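Make up a tea tray and a baking tray

ROBOT

A 6-joint arm with a two-finger parallel gripper is mounted at the origin on the work surface. World frame = base frame: x ahead of the robot, y to its left, z up, the work surface at z = 0. Lengths are in m, angles in rad, forces in N, time in s.
With the tool pointing down it reaches from about 0.3 to 0.75 m from the base axis. Payload 8.5 kg.
Tool frame: the origin (TCP) lies at the very end of the fingers, on their centre line; the grasp point (between the pads) lies arm.grasp_offset behind it (arm.grasp_offset is the distance from the TCP to the grasp point, in m); z points along the fingers, y is the line along which they close (so a half turn about z gives the same grasp; the last joint's range is limited). The gripper opens to 85 mm and grips with 20 to 120 N. Pads are 22 mm wide; open, the fingers measure 114 mm over their backs; the gripper's body (76 mm by 85 mm) begins 54 mm behind the grasp point. The pads swing forward as they close: fully open they stand 13 mm farther back than shut.
Start: joints at [-0.215, 0.381, 1.297, -0, 1.464, -0.215], TCP at [0.55, 0, 0.231] pointing down, gripper open.
Joint ranges: [-3.11, 3.11], [-0.89, 2.33], [0.22, 2.48], [-1.42, 4.56], [0.17, 2.85], [-2.88, 2.88]. Speed limits (rad/s): [2.39, 2.39, 3.14, 3.14, 3.14, 3.14].

INTERFACE

Orientations are given as [roll, pitch, yaw] about the fixed x, y, z axes, in that order (R = Rz(yaw) Ry(pitch) Rx(roll)).
In Python, from plant import readout, viewer, arm gives the robot as it stands. The module is installed in compiled form; this text tells all that it offers.
- The arm moves only by the tool arm_command, never from a script. Its argument "rows" is a list of rows, each a list of 7 numbers: the shift along the world's x, y, z in mm, then the turn, a rotation vector about the world's x, y, z in rad, then the opening, from 0 (shut) to 1 (fully open). A call has exactly 10 rows; each row shifts and turns the commanded pose from where the row before left it; what a row does not reach is not made up. A row lasts 1/12 s, in which the tool goes at most 41.7 mm and 7.16 degrees, less where a joint would pass 70% of its speed; a pose out of reach is approached as far as the arm can. A call with a gripper value outside its range is refused whole. The fingers move at their own pace and stop on an object; "force" is the grip in N (left out, the last holds). Time passes only in rows, so rows that do not move let the fingers close, or fill a call up. It gives the time, the measured TCP pose, the force, the opening and the grip force at its end, in the units of the state.
- readout.get_state(): the state, without advancing time (a new reading comes with each control period).
- viewer.capture(name): name is "scene" or "side" or "wrist"; returns the picture (400x640x3 uint8, red, green, blue); there is no depth.
- viewer.calibration(name): a dict with "fx", "fy", "cx", "cy" (pixels), "world_to_cam" (4x4, takes a point from world to camera coordinates). Camera axes: x right, y up, looking along -z (the intrinsics and any distortion apply to the point x, -y, -z); pixel columns grow to the right and rows downward; lengths in m; the calibration is good to about 2 mm. A picture is of the moment at which its call begins: read the wrist's pose just before it. calibration takes no time and is no camera call; for the wrist camera it gives the pose at the moment of the call.
- arm.hand_in(): hands the job in; it is judged then, once.
The state is a dict: "clock": time; "joint_pos": joint angles; "joint_velocities": joint speeds; "joint_efforts": joint torques, N m; "tool_pos": TCP position; "tool_rot": TCP orientation; "ft_force": force on the tool from outside, world axes, zero at the start; "moment": the same for the moment, N m; "width": opening from 0.0 (shut) to 1.0 (fully open); "gripper_force": force on a finger pad.
Only numpy, scipy, OpenCV 4.12 (cv2) and the standard library are available. Lean on these libraries where they do the work, as an engineer would, in place of code of your own. Each camera call takes 0.05 s, during which the arm holds its last target. There are 200 camera calls.

TASK

Make up today's two carry trays. The tea tray (the smaller, with two bays) gets the mug in its larger bay and the squat jar in its smaller bay; the baking tray (the larger, with three bays) gets the spatula lying in the long bay, the measuring cup in the oblong bay with its handle along the bay, and the tall jar in the small square bay. Set everything down gently on the floor of its bay, mug, cup and jars upright, and leave the tumbler and the wooden spoon where they are.

Things in the scene. Friction and masses are not known exactly. Their poses are not given: they have to be found in the camera images.
- mug: White ceramic mug with one loop handle: straight sides, 68 mm diameter, 85 mm high, wall 4 mm, open at the top. Origin at the centre of its underside, z up; the handle stands out along its own +y, to 71 mm from the axis, 10 mm thick, between 14 and 75 mm above the foot. About 0.26 kg.
- squat_jar: The lower of the two glass jars (honey), closed by a steel twist cap: 58 mm diameter, 65 mm high over all; the top 16 mm is the cap, 52 mm diameter. Origin at the centre of its underside, z up. About 0.18 kg.
- measuring_cup: Stainless steel measuring cup: straight sides, 66 mm diameter, 45 mm high, wall 2.5 mm, open at the top; a flat straight handle, 16 mm wide and 3 mm thick, stands out level along its own +x at 40 to 43 mm above the foot, its end 94 mm from the cup's axis. Origin at the centre of the cup's underside, z up. About 0.10 kg.
- tall_jar: The taller of the two glass jars (oats), closed by a steel twist cap: 66 mm diameter, 120 mm high over all; straight up to 94 mm, the top 16 mm is the cap, 59 mm diameter. Origin at the centre of its underside, z up. About 0.34 kg.
- spatula: Green silicone spatula lying flat, 200 mm long along its own x: handle 16 mm wide and 18 mm high from x = -100 to +20 mm, head 44 mm wide and 10 mm thick at the +x end. Origin at mid length on its underside, z up; it balances close to the origin. About 0.07 kg.
- tea_tray: Smaller bamboo tray, two bays, on firm rubber feet (fixed). 108 mm along its x, 196 along its y; floor 4 mm thick; rim and dividers 4 mm thick, their tops 15 mm above the counter. Origin at the centre of its underside, z up. Larger bay (mug): x -50 to 50, y -94 to 10 mm. Smaller bay (squat jar): x -50 to 50, y 14 to 94 mm.
- baking_tray: Larger bamboo tray, three bays, fixed likewise. 180 mm along its x, 256 along its y; floor, rim and dividers as on the tea tray. Origin at the centre of its underside, z up. Long bay (spatula): x 6 to 86, y -124 to 124 mm. Oblong bay (measuring cup): x -86 to 2, y -124 to 36. Small square bay (tall jar): x -86 to 2, y 40 to 124.
- tumbler: White ceramic drinking tumbler without handle, 105 mm high, 68 mm diameter at the rim, narrower at the foot, standing among the stock; not wanted. Origin at the centre of its underside.
- wooden_spoon: Wooden spoon lying flat, 200 mm long along its own x, round bowl at the +x end; not wanted. Origin near mid length on its underside.

How it is judged:
By the outcome, as a careful person would: the job done as asked, in the order asked, and still so for the second after the job is handed in, with the robot touching nothing.
It also fails if it takes over 120 s, if anything falls off the work surface, if the arm or the gripper's body presses on something with over 40 N, if the wrist force passes 120 N, or if a joint passes its speed limit or range.

## Working session

There is one attempt and no reset: what is moved stays moved. The work goes in short steps, Python scripts to look and compute and a tool call to move; the robot and the scene stay as the last step left them, time stands still between calls to the robot, and variables do not carry over. Pictures are saved under pics/ and viewed, at most 14 in all, crops included, and the job is handed in when it is done.

Besides the shell and the picture viewer there is one more tool, called after "Emit:" as name(argument=value, ...), one argument or row to a line, values as JSON. arm_command: Moves the arm, as the interface text tells. Its arguments: {"type":"object","properties":{"rows":{"type":"array","items":{"type":"array","items":{"type":"number"}}},"force":{"type":"number"}},"required":["rows"]}

```bash
mkdir -p pics; ls; python3 - <<'E'
from plant import readout, viewer, arm
import cv2,numpy as np
print(readout.get_state(), arm.grasp_offset)
for n in ("scene","side","wrist"):
    c=viewer.calibration(n); print(n,c)
    im=viewer.capture(n); cv2.imwrite(f"pics/{n}0.png",im[...,::-1])
E
```

```text
pics
{'clock': 0.0, 'joint_pos': array([-2.15328121e-01,  3.81208298e-01,  1.29828999e+00, -1.93650505e-05,
        1.46360330e+00, -2.15303085e-01]), 'joint_velocities': array([-0.00117409, -0.00019873,  0.001014  , -0.00080563, -0.00085099,
       -0.00095804]), 'joint_efforts': array([-1.00240642e-03, -4.48466885e+01, -2.31285810e+01, -2.87182611e-04,
        4.73836102e-03,  1.77242771e-05]), 'tool_pos': array([5.49694446e-01, 4.39532626e-05, 2.30695322e-01]), 'tool_rot': array([-3.14011444e+00, -3.03568187e-04,  1.57077315e+00]), 'ft_force': array([-0.59524699,  0.06270144, -0.36101773]), 'moment': array([0.02780575, 0.0144294 , 0.06350673]), 'gripper_force': 0.0, 'width': 1.0034548089908784} 0.0187
scene {'fx': 404.3864596692148, 'fy': 404.3864596692148, 'cx': 324.50785897168856, 'cy': 201.6659575300455, 'world_to_cam': array([[ 0.88400121,  0.46745459, -0.00529841, -0.50219808],
       [-0.37280668,  0.71176075,  0.59532497,  0.18724906],
       [ 0.28205859, -0.52429271,  0.80346755, -1.50591882],
       [ 0.        ,  0.        ,  0.        ,  1.        ]])}
side {'fx': 375.83403757792695, 'fy': 375.83403757792695, 'cx': 319.1357854078737, 'cy': 202.4739648138146, 'world_to_cam': array([[ 0.89030978, -0.45523814, -0.01033125, -0.51223045],
       [ 0.35987132,  0.68953716,  0.62851503, -0.23004514],
       [-0.27900024, -0.563291  ,  0.77772882, -0.86633452],
       [ 0.        ,  0.        ,  0.        ,  1.        ]])}
wrist {'fx': 345.9318126556997, 'fy': 345.9318126556997, 'cx': 312.1401238318026, 'cy': 197.1805478050052, 'world_to_cam': array([[ 9.99999524e-01,  7.33622910e-04, -6.43050083e-04,
        -5.48423657e-01],
       [-8.89973701e-04,  9.56013813e-01, -2.93320299e-01,
         3.77803656e-02],
       [ 3.99578270e-04,  2.93320732e-01,  9.56014011e-01,
        -3.78429543e-01],
       [ 0.00000000e+00,  0.00000000e+00,  0.00000000e+00,
         1.00000000e+00]])}
```

View pics/scene0.png

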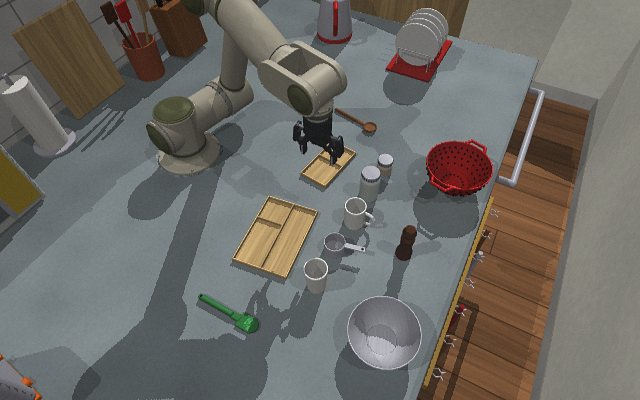

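View pics/side0.png

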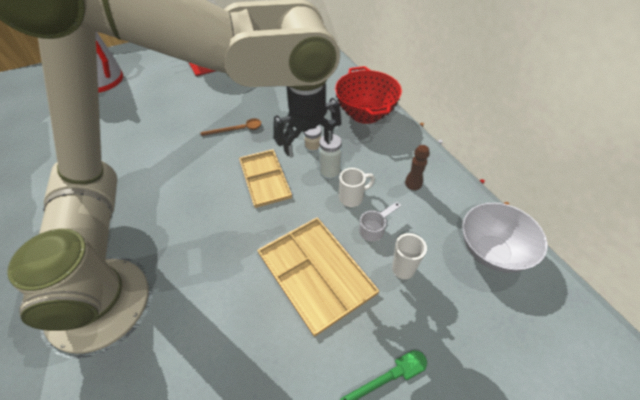

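View pics/wrist0.png

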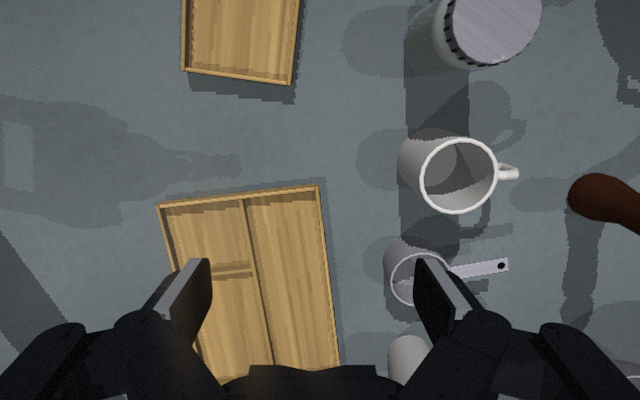

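The pictures show the tea tray at scene (328,168), the baking tray (275,237), a row of squat jar (385,160), tall jar (370,175), mug (355,210), cup (335,242) and tumbler (316,270), the spatula at (228,312) and the spoon at (355,120). In the wrist view the mug rim is at (458,175), the cup at (418,279) and the tall cap at (493,20).

```bash
cat > h.py <<'E'
from plant import readout, viewer, arm
import cv2,numpy as np
def ray(c,u,v,z):
    M=c["world_to_cam"];R=M[:3,:3];o=-R.T@M[:3,3]
    d=R.T@np.array([(u-c["cx"])/c["fx"],-(v-c["cy"])/c["fy"],-1.])
    return o+d*(z-o[2])/d[2]
def proj(c,P):
    P=np.atleast_2d(P);M=c["world_to_cam"];p=P@M[:3,:3].T+M[:3,3]
    return np.c_[c["cx"]+c["fx"]*p[:,0]/-p[:,2],c["cy"]-c["fy"]*p[:,1]/-p[:,2]]
def show(n,f):
    c=viewer.calibration(n);im=viewer.capture(n)[...,::-1].copy();cv2.imwrite(f"pics/{f}.png",im);np.save(f"pics/{f}.npy",c,allow_pickle=True);return c,im
E
python3 - <<'E'
from h import *
S=[("tallcap",370,173,.12),("sqcap",385,159,.065),("mug",355,207,.085),("cup",334,241,.045),("cupend",364,249,.042),("tumbler",316,267,.105),("spA",199,296,.009),("spB",258,326,.005),("spoonA",337,110,0.01),("spoonB",370,129,.01),
("teaL",301,171,.015),("teaB",327,188,.015),("teaR",355,153,.015),("bL",233,262,.015),("bB",281,277,.015),("bR",317,211,.015),("bT",270,197,.015)]
W=[("mug",458,175,.085),("mughandle",515,174,.07),("tallcap",493,20,.12),("cup",418,279,.045),("cupend",508,264,.042),("teaBL",181,70,.015),("teaBR",291,85,.015),("bTL",157,205,.015),("bTR",318,186,.015),("bR",340,370,.015)]
D=[("tallcap",330,141,.12),("sqcap",313,132,.065),("mug",352,176,.085),("cup",374,218,.045),("cupend",399,206,.042),("tumbler",409,243,.105),("spB",427,358,.005),("spA",345,400,.009),("spoonA",202,134,.01),("spoonB",262,124,.01),("teaT",240,155,.015),("teaR",275,151,.015),("teaB",292,198,.015),("teaL",258,208,.015),("bT",317,219,.015),("bR",379,289,.015),("bB",317,333,.015),("bL",258,253,.015)]
for n,L in (("scene",S),("wrist",W),("side",D)):
    c=viewer.calibration(n)
    for a,u,v,z in L: print(n,a,ray(c,u,v,z).round(3)[:2])
E
```

```text
scene tallcap [0.671 0.115]
scene sqcap [0.676 0.242]
scene mug [ 0.676 -0.003]
scene cup [ 0.664 -0.12 ]
scene cupend [ 0.755 -0.101]
scene tumbler [ 0.674 -0.248]
scene spA [ 0.396 -0.442]
scene spB [ 0.592 -0.435]
scene spoonA [0.388 0.449]
scene spoonB [0.55 0.41]
scene teaL [0.423 0.098]
scene teaB [0.539 0.072]
scene teaR [0.554 0.264]
scene bL [ 0.421 -0.309]
scene bB [ 0.575 -0.284]
scene bR [ 0.555 -0.028]
scene bT [ 0.388 -0.05 ]
wrist mug [0.673 0.007]
wrist mughandle [0.73  0.004]
wrist tallcap [0.668 0.12 ]
wrist cup [ 0.662 -0.117]
wrist cupend [ 0.757 -0.1  ]
wrist teaBL [0.421 0.095]
wrist teaBR [0.528 0.081]
wrist bTL [ 0.38  -0.044]
wrist bTR [ 0.555 -0.022]
wrist bR [ 0.584 -0.265]
side tallcap [0.67  0.118]
side sqcap [0.674 0.231]
side mug [0.676 0.005]
side cup [ 0.673 -0.116]
side cupend [ 0.753 -0.111]
side tumbler [ 0.675 -0.245]
side spB [ 0.597 -0.448]
side spA [ 0.407 -0.44 ]
side spoonA [0.379 0.448]
side spoonB [0.57  0.404]
side teaT [0.454 0.293]
side teaR [0.556 0.259]
side teaB [0.524 0.064]
side teaL [0.428 0.075]
side bT [ 0.553 -0.032]
side bR [ 0.589 -0.276]
side bB [ 0.416 -0.301]
side bL [ 0.377 -0.057]
```

Emit:
arm_command(
  rows=[
    [0, 8, 22, 0, 0, 0, 1],
    [0, 8, 22, 0, 0, 0, 1],
    [0, 8, 22, 0, 0, 0, 1],
    [0, 8, 22, 0, 0, 0, 1],
    [0, 8, 22, 0, 0, 0, 1],
    [0, 8, 22, 0, 0, 0, 1],
    [0, 8, 22, 0, 0, 0, 1],
    [0, 8, 22, 0, 0, 0, 1],
    [0, 8, 22, 0, 0, 0, 1],
    [0, 0, 0, 0, 0, 0, 1],
  ],
)

```text
clock: 0.98
tool_pos: [0.5502, 0.0731, 0.4333]
tool_rot: [3.135, 0.0, 1.572]
ft_force: [0.3, 0.2, 1.6]
width: 1.002
gripper_force: 0.0
```

```bash
python3 - <<'E'
from h import *
c,im=show("wrist","w1");print(readout.get_state()["tool_pos"],readout.get_state()["joint_velocities"].round(3))
cv2.imwrite("pics/w1b.png",cv2.resize(im[:, 100:],None,fx=1.48,fy=1.48,interpolation=cv2.INTER_CUBIC))
E
```

```text
[0.55019378 0.07254515 0.43092522] [-0.016  0.021  0.088 -0.003 -0.034 -0.006]
```

Emit:
arm_command(
  rows=[
    [0, -36, 0, 0, 0, 0, 1],
    [0, -36, 0, 0, 0, 0, 1],
    [0, -36, 0, 0, 0, 0, 1],
    [0, -36, 0, 0, 0, 0, 1],
    [0, -36, 0, 0, 0, 0, 1],
    [0, -36, 0, 0, 0, 0, 1],
    [0, -36, 0, 0, 0, 0, 1],
    [0, -18, 0, 0, 0, 0, 1],
    [0, 0, 0, 0, 0, 0, 1],
    [0, 0, 0, 0, 0, 0, 1],
  ],
)

```text
clock: 1.87
tool_pos: [0.5498, -0.199, 0.4277]
tool_rot: [-3.139, -0.002, 1.569]
ft_force: [0.3, 0.6, 0.4]
width: 1.002
gripper_force: 0.0
```

```bash
python3 - <<'E'
from h import *
c,im=show("wrist","w2");print(readout.get_state()["tool_pos"],readout.get_state()["joint_velocities"].round(3))
cv2.imwrite("pics/w2b.png",cv2.resize(im[:, 100:],None,fx=1.48,fy=1.48,interpolation=cv2.INTER_CUBIC))
E
```

```text
[ 0.54988193 -0.19789318  0.42839701] [ 0.026 -0.017 -0.009  0.002  0.003  0.   ]
```

View pics/w1b.png

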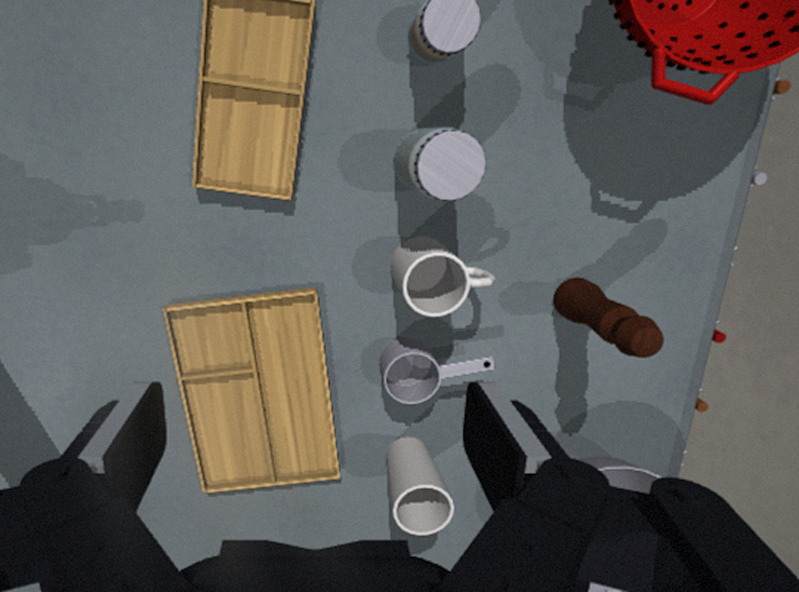

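View pics/w2b.png

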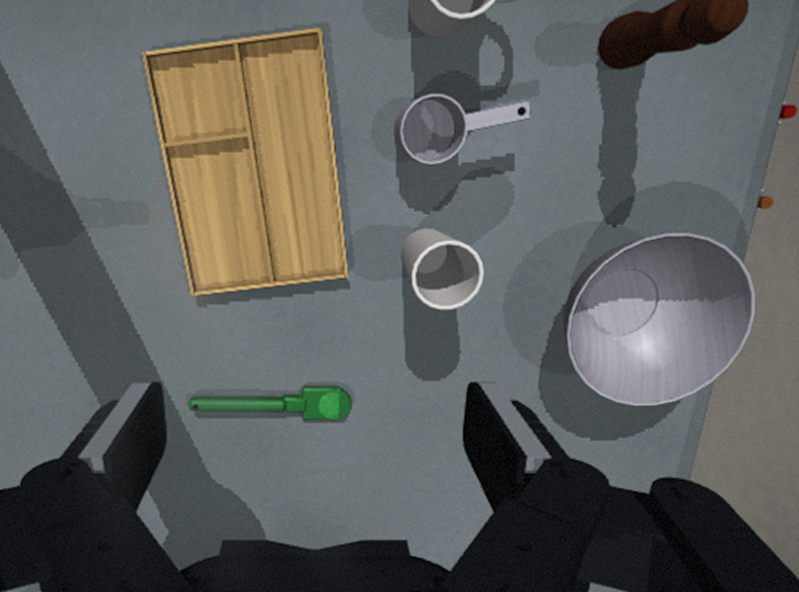

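w1b shows the squat cap at (450,25), tall cap (449,165), mug rim (436,282) with its handle to the right (494,279), cup (412,376), and the tea tray's front corners (194,186),(293,199) with its divider at (203,79)-(301,92), so the larger bay is nearer. w2b shows the baking tray corners (144,54),(321,29),(347,277),(193,295), cup rim (433,129), handle end (530,109), and spatula (190,404)-(352,404).

```bash
python3 - <<'E'
from h import *
from scipy.optimize import least_squares
C={k:np.load(f"pics/{k}.npy",allow_pickle=True).item() for k in("w1","w2")}
def r(k,x,y,z): return ray(C[k],x/1.48+100,y/1.48,z)[:2]
for n,k,x,y,z in [("sq","w1",450,25,.065),("tall","w1",449,165,.12),("mug","w1",436,282,.085),("mugh","w1",494,279,.05),("cup","w1",412,376,.045),("cup","w2",433,129,.045),("cupend","w1",494,363,.042),("cupend","w2",530,110,.042),("tumb","w2",447,275,.105),("spA","w2",190,404,.012),("neck","w2",285,404,.012),("spB","w2",352,404,.008)]: print(n,k,r(k,x,y,z).round(4))
def fit(model,obs):
    f=lambda p:np.ravel([[np.cos(p[2])*m[0]-np.sin(p[2])*m[1]+p[0],np.sin(p[2])*m[0]+np.cos(p[2])*m[1]+p[1]]-o for m,o in zip(model,obs)])
    s=least_squares(f,[.5,0,0]);print(s.x.round(4),(s.fun*1e3).round(1))
fit([(-.054,-.098),(.054,-.098),(-.054,.012),(.054,.012)],[r("w1",*p,.015) for p in[(194,186),(293,199),(202,79),(303,92)]])
fit([(-.09,.128),(.09,.128),(.09,-.128),(-.09,-.128)],[r("w2",*p,.015) for p in[(144,54),(321,29),(347,277),(193,295)]])
fit([(-.09,.128),(.09,.128),(.09,-.128),(-.09,-.128)],[r("w1",*p,.015) for p in[(163,309),(318,289),(339,480),(206,492)]])
E
```

```text
sq w1 [0.6738 0.2428]
tall w1 [0.6681 0.1234]
mug w1 [0.6734 0.008 ]
mugh w1 [0.7442 0.0013]
cup w1 [ 0.6643 -0.1151]
cup w2 [ 0.6642 -0.118 ]
cupend w1 [ 0.7577 -0.1004]
cupend w2 [ 0.7579 -0.1005]
tumb w2 [ 0.6729 -0.2494]
spA w2 [ 0.3962 -0.4373]
neck w2 [ 0.5122 -0.4373]
spB w2 [ 0.5943 -0.4396]
[ 0.4882  0.1848 -0.1227] [-0.6 -1.1  0.4 -0.6 -2.4  1.4  2.6  0.2]
[ 0.4824 -0.1609  0.1214] [-1.8  1.7  1.3  1.3  2.4 -1.1 -1.9 -1.9]
[ 0.4833 -0.1595  0.1214] [ 0.2  1.   0.2 -1.2  2.9  2.1 -3.3 -1.9]
```

Emit:
arm_command(
  rows=[
    [12.4, 20.4, -15, 0, 0, 0.12, 1],
    [12.4, 20.4, -15, 0, 0, 0.12, 1],
    [12.4, 20.4, -15, 0, 0, 0.12, 1],
    [12.4, 20.4, -15, 0, 0, 0.12, 1],
    [12.4, 20.4, -15, 0, 0, 0.12, 1],
    [12.4, 20.4, -15, 0, 0, 0.12, 1],
    [12.4, 20.4, -15, 0, 0, 0.12, 1],
    [12.4, 20.4, -15, 0, 0, 0.12, 1],
    [12.4, 20.4, -15, 0, 0, 0.12, 1],
    [12.4, 20.4, -15, 0, 0, 0.12, 1],
  ],
)

```text
clock: 2.75
tool_pos: [0.6739, 0.0088, 0.2787]
tool_rot: [3.142, -0.0, 2.779]
ft_force: [-0.3, -0.6, 0.3]
width: 1.0
gripper_force: 0.0
```

Emit:
arm_command(
  rows=[
    [0, 0, -15, 0, 0, 0.12, 1],
    [0, 0, -15, 0, 0, 0.12, 1],
    [0, 0, -15, 0, 0, 0.13, 1],
    [0, 0, -15, 0, 0, 0, 1],
    [0, 0, -15, 0, 0, 0, 1],
    [0, 0, -15, 0, 0, 0, 1],
    [0, 0, -15, 0, 0, 0, 1],
    [0, 0, 0, 0, 0, 0, 1],
    [0, 0, 0, 0, 0, 0, 1],
    [0, 0, 0, 0, 0, 0, 1],
  ],
)

```text
clock: 3.58
tool_pos: [0.6742, 0.0068, 0.1755]
tool_rot: [-3.141, 0.002, 3.137]
ft_force: [0.9, -0.3, 0.1]
width: 1.002
gripper_force: 0.0
```

```bash
python3 - <<'E'
from h import *
s=readout.get_state();print(s["tool_pos"],s["tool_rot"],s["joint_pos"])
c,im=show("wrist","w3");print(proj(c,[s["tool_pos"]]))
E
```

```text
[0.67415458 0.00676252 0.17552849] [-3.14135187e+00  1.56712856e-03  3.13682289e+00] [-1.65152288e-01  6.40349139e-01  1.00185315e+00  1.25997852e-05
  1.49780490e+00 -1.73117957e+00]
[[311.46099573 265.56163833]]
```

View pics/w3.png

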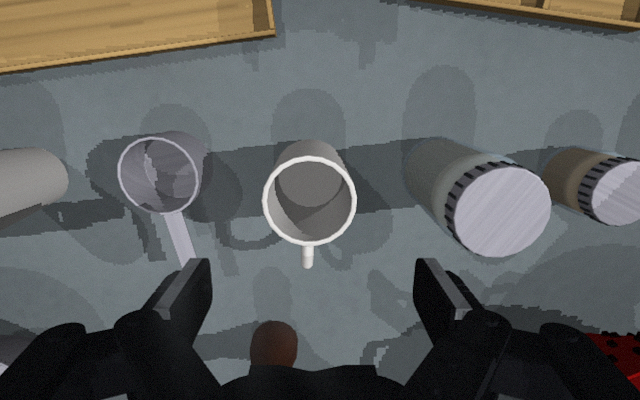

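The mug's rim is centred at (310,200) with its handle at (308,258); the tall cap is at (497,209) and the cup at (159,175).

```bash
python3 - <<'E'
from h import *
c=np.load("pics/w3.npy",allow_pickle=True).item()
for n,u,v,z in[("mug",309.5,200,.085),("mugh",308,262,.07),("tall",497.5,209.5,.12),("cup",158.5,175,.045),("sqleftcap",577,190,.06)]: print(n,ray(c,u,v,z).round(4))
E
```

```text
mug [0.6716 0.0053 0.085 ]
mugh [0.7281 0.0036 0.07  ]
tall [0.667 0.119 0.12 ]
cup [ 0.6627 -0.1169  0.045 ]
sqleftcap [0.6724 0.2121 0.06  ]
```

Emit:
arm_command(
  rows=[
    [-1, -1, -15, 0, 0, 0, 1],
    [-1, 0, -18, 0, 0, 0, 1],
    [0, 0, -18, 0, 0, 0, 1],
    [0, 0, -18, 0, 0, 0, 1],
    [0, 0, -18, 0, 0, 0, 1],
    [0, 0, -18, 0, 0, 0, 1],
    [0, 0, -15, 0, 0, 0, 1],
    [0, 0, -12, 0, 0, 0, 1],
    [0, 0, -6, 0, 0, 0, 1],
    [0, 0, 0, 0, 0, 0, 1],
  ],
  force=40,
)

```text
clock: 4.47
tool_pos: [0.6717, 0.0051, 0.0356]
tool_rot: [3.141, -0.001, 3.136]
ft_force: [-0.8, -0.5, 0.4]
width: 1.002
gripper_force: 0.0
```

Emit:
arm_command(
  rows=[
    [0, 0, 0, 0, 0, 0, 0.5],
    [0, 0, 0, 0, 0, 0, 0.5],
    [0, 0, 0, 0, 0, 0, 0.5],
    [0, 0, 0, 0, 0, 0, 0.5],
    [0, 0, 0, 0, 0, 0, 0.5],
    [0, 0, 0, 0, 0, 0, 0.5],
    [0, 0, 0, 0, 0, 0, 0.5],
    [0, 0, 0, 0, 0, 0, 0.5],
    [0, 0, 0, 0, 0, 0, 0.5],
    [0, 0, 0, 0, 0, 0, 0.5],
  ],
)

```text
clock: 5.3
tool_pos: [0.6728, 0.0048, 0.0378]
tool_rot: [-3.141, 0.003, 3.136]
ft_force: [0.1, 0.3, 5.8]
width: 0.776
gripper_force: 45.7
```

Emit:
arm_command(
  rows=[
    [0, 0, 10, 0, 0, 0, 0.5],
    [0, 0, 20, 0, 0, 0, 0.5],
    [0, 0, 25, 0, 0, 0, 0.5],
    [0, 0, 25, 0, 0, 0, 0.5],
    [-10, 0, 0, 0, 0, 0, 0.5],
    [-22, 0, 0, 0, 0, 0, 0.5],
    [-22, 0, 0, 0, 0, 0, 0.5],
    [-22, 0, 0, 0, 0, 0, 0.5],
    [-22, 0, 0, 0, 0, 0, 0.5],
    [-22, 0, 0, 0, 0, 0, 0.5],
  ],
)

```text
clock: 6.13
tool_pos: [0.5505, 0.0052, 0.1165]
tool_rot: [3.141, -0.001, 3.136]
ft_force: [0.4, -0.4, -3.3]
width: 0.774
gripper_force: 45.6
```

Emit:
arm_command(
  rows=[
    [-10, 10, 0, 0, 0, -0.08, 0.5],
    [-10, 18, 0, 0, 0, -0.1, 0.5],
    [-10, 18, 0, 0, 0, -0.1, 0.5],
    [-10, 18, 0, 0, 0, -0.1, 0.5],
    [-10, 18, 0, 0, 0, -0.1, 0.5],
    [-10, 18, 0, 0, 0, -0.1, 0.5],
    [-8, 18, 0, 0, 0, -0.1, 0.5],
    [-5, 15, 0, 0, 0, -0.1, 0.5],
    [0, 10, 0, 0, 0, -0.09, 0.5],
    [0, 0, 0, 0, 0, 0, 0.5],
  ],
)

```text
clock: 6.97
tool_pos: [0.4783, 0.1496, 0.1167]
tool_rot: [3.142, -0.001, 2.264]
ft_force: [-0.0, 0.3, -2.7]
width: 0.773
gripper_force: 45.8
```

```bash
python3 - <<'E'
from h import *
s=readout.get_state();print(s["tool_pos"],s["tool_rot"],s["ft_force"],s["gripper_force"],s["width"])
c,im=show("wrist","w4")
E
```

```text
[0.47829378 0.1495688  0.11668249] [ 3.14154993e+00 -5.36696582e-04  2.26437267e+00] [-0.00451821  0.2895953  -2.69464043] 45.78254962551132 0.7726225151554781
```

View pics/w4.png

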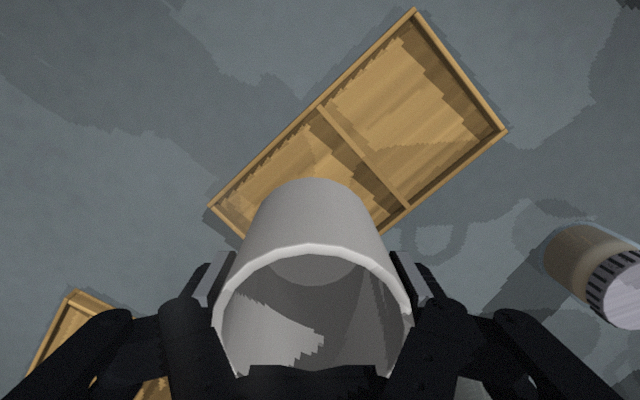

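The mug is held over the tea tray; the tray's corners are at (415,9), (507,130) and (207,207), with the divider at (320,104)-(409,208).

```bash
python3 - <<'E'
from h import *
from scipy.optimize import least_squares
c=np.load("pics/w4.npy",allow_pickle=True).item()
m=np.array([(-.054,.098,.015),(.054,.098,.015),(-.054,-.098,.015),(-.054,.012,.015),(.054,.012,.015)])
o=np.array([(415,9),(507,130),(207,207),(320,104),(409,208)],float)
def f(p):
    a=np.cos(p[2]),np.sin(p[2]);P=np.c_[a[0]*m[:,0]-a[1]*m[:,1]+p[0],a[1]*m[:,0]+a[0]*m[:,1]+p[1],m[:,2]]
    return (proj(c,P)-o).ravel()
s=least_squares(f,[.488,.184,-.12]);print(s.x.round(4),s.fun.round(1))
x,y,t=s.x
for l in[(-.005,-.037),(0,.054)]: print(x+np.cos(t)*l[0]-np.sin(t)*l[1],y+np.sin(t)*l[0]+np.cos(t)*l[1])
E
```

```text
[ 0.4872  0.1842 -0.1264] [-0.4 -3.1  3.4  2.7 -1.1  0.1 -5.5 -1.6  3.9  4.1]
0.4776030362377456 0.1480911896362811
0.49403374825914853 0.23773510578495077
```

Emit:
arm_command(
  rows=[
    [0, -1, -12, 0, 0, 0, 0.5],
    [0, 0, -14, 0, 0, 0, 0.5],
    [0, 0, -14, 0, 0, 0, 0.5],
    [0, 0, -12, 0, 0, 0, 0.5],
    [0, 0, -8, 0, 0, 0, 0.5],
    [0, 0, -5, 0, 0, 0, 0.5],
    [0, 0, -3, 0, 0, 0, 0.5],
    [0, 0, -2, 0, 0, 0, 0.5],
    [0, 0, -1, 0, 0, 0, 0.5],
    [0, 0, 0, 0, 0, 0, 0.5],
  ],
)

```text
clock: 7.85
tool_pos: [0.4791, 0.147, 0.0456]
tool_rot: [3.141, 0.0, 2.266]
ft_force: [0.3, 0.5, -3.8]
width: 0.771
gripper_force: 45.8
```

Emit:
arm_command(
  rows=[
    [0, 0, -1, 0, 0, 0, 0.5],
    [0, 0, -0.8, 0, 0, 0, 0.5],
    [0, 0, -0.6, 0, 0, 0, 0.5],
    [0, 0, -0.5, 0, 0, 0, 0.5],
    [0, 0, -0.5, 0, 0, 0, 0.5],
    [0, 0, 0, 0, 0, 0, 0.5],
    [0, 0, 0, 0, 0, 0, 0.5],
    [0, 0, 0, 0, 0, 0, 0.5],
    [0, 0, 0, 0, 0, 0, 0.5],
    [0, 0, 0, 0, 0, 0, 0.5],
  ],
)

```text
clock: 8.68
tool_pos: [0.479, 0.147, 0.042]
tool_rot: [3.142, 0.0, 2.266]
ft_force: [1.1, 0.9, -3.6]
width: 0.772
gripper_force: 45.8
```

Emit:
arm_command(
  rows=[
    [0, 0, -0.6, 0, 0, 0, 0.5],
    [0, 0, -0.6, 0, 0, 0, 0.5],
    [0, 0, -0.4, 0, 0, 0, 0.5],
    [0, 0, -0.3, 0, 0, 0, 0.5],
    [0, 0, 0, 0, 0, 0, 0.5],
    [0, 0, 0, 0, 0, 0, 0.5],
    [0, 0, 0, 0, 0, 0, 0.5],
    [0, 0, 0, 0, 0, 0, 0.5],
    [0, 0, 0, 0, 0, 0, 0.5],
    [0, 0, 0, 0, 0, 0, 0.5],
  ],
)

```text
clock: 9.52
tool_pos: [0.479, 0.147, 0.0417]
tool_rot: [3.141, 0.001, 2.266]
ft_force: [-7.1, -1.6, 17.4]
width: 0.77
gripper_force: 47.6
```

Emit:
arm_command(
  rows=[
    [0, 0, 1, 0, 0, 0, 0.85],
    [0, 0, 0, 0, 0, 0, 1],
    [0, 0, 0, 0, 0, 0, 1],
    [0, 0, 0, 0, 0, 0, 1],
    [0, 0, 10, 0, 0, 0, 1],
    [0, 0, 20, 0, 0, 0, 1],
    [0, 0, 25, 0, 0, 0, 1],
    [0, 0, 30, 0, 0, 0, 1],
    [0, 0, 30, 0, 0, 0, 1],
    [0, 0, 20, 0, 0, 0, 1],
  ],
)

```text
clock: 10.35
tool_pos: [0.4795, 0.1471, 0.1786]
tool_rot: [3.139, 0.002, 2.266]
ft_force: [0.8, -0.1, 0.8]
width: 1.003
gripper_force: 0.0
```

Emit:
arm_command(
  rows=[
    [19.4, 9.1, 0, 0, 0, -0.082, 1],
    [19.4, 9.1, 0, 0, 0, -0.082, 1],
    [19.4, 9.1, 0, 0, 0, -0.082, 1],
    [19.4, 9.1, 0, 0, 0, -0.082, 1],
    [19.4, 9.1, 0, 0, 0, -0.082, 1],
    [19.4, 9.1, 0, 0, 0, -0.082, 1],
    [19.4, 9.1, 0, 0, 0, -0.082, 1],
    [19.4, 9.1, 0, 0, 0, -0.082, 1],
    [19.4, 9.1, 0, 0, 0, -0.082, 1],
    [19.4, 9.1, 0, 0, 0, -0.082, 1],
  ],
)

```text
clock: 11.18
tool_pos: [0.6738, 0.2385, 0.1755]
tool_rot: [-3.141, 0.0, 1.442]
ft_force: [0.6, 0.3, 0.1]
width: 1.0
gripper_force: 0.0
```

Emit:
arm_command(
  rows=[
    [0, 0, 0, 0, 0, 0, 1],
    [0, 0, 0, 0, 0, 0, 1],
    [0, 0, 0, 0, 0, 0, 1],
    [0, 0, 0, 0, 0, 0, 1],
    [0, 0, 0, 0, 0, 0, 1],
    [0, 0, 0, 0, 0, 0, 1],
    [0, 0, 0, 0, 0, 0, 1],
    [0, 0, 0, 0, 0, 0, 1],
    [0, 0, 0, 0, 0, 0, 1],
    [0, 0, 0, 0, 0, 0, 1],
  ],
)

```text
clock: 12.02
tool_pos: [0.673, 0.238, 0.1761]
tool_rot: [3.142, -0.0, 1.446]
ft_force: [-0.1, 0.2, 0.2]
width: 1.002
gripper_force: 0.0
```

```bash
python3 - <<'E'
from h import *
s=readout.get_state();print(s["tool_pos"],s["tool_rot"])
c,im=show("wrist","w5")
print(proj(c,[(.673,.2385,.065),(.667,.119,.12)]))
E
```

```text
[0.6729505  0.23798869 0.17607278] [ 3.14157741e+00 -4.41668062e-05  1.44583610e+00]
[[313.61787799 193.37759621]
 [326.21491356 376.22227753]]
```

View pics/w5.png

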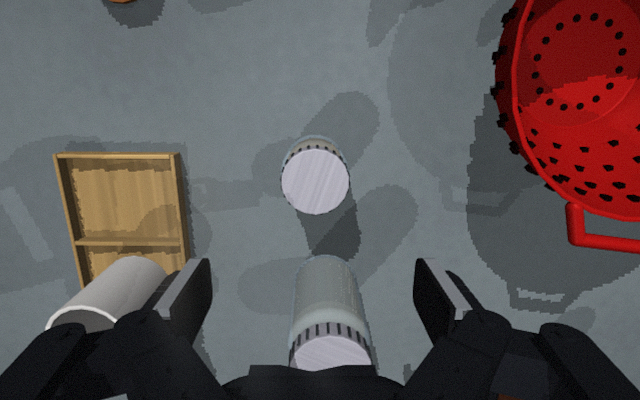

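The squat cap is centred at (315,182), about 11 px off the prediction (314,193); the mug stands in the tea tray's larger bay.

```bash
python3 - <<'E'
from h import *
c=np.load("pics/w5.npy",allow_pickle=True).item()
print(ray(c,315,182,.065),ray(c,280.5,182,.065),ray(c,350,182,.065),ray(c,315,149,.065),ray(c,315,215,.065))
m=np.array([(-.054,.098,.015),(.054,.098,.015)])
print(ray(c,53,155,.015),ray(c,180,153,.015), ray(c,332,370,.12))
E
```

```text
[0.67513174 0.24724948 0.065     ] [0.6493135  0.25047699 0.065     ] [0.70132708 0.24397483 0.065     ] [0.67816532 0.27203279 0.065     ] [0.67191761 0.22099105 0.065     ]
[0.44761419 0.2873838  0.015     ] [0.55918049 0.27523211 0.015     ] [0.67166778 0.12392442 0.12      ]
```

Emit:
arm_command(
  rows=[
    [2, 4, -15, 0, 0, 0, 1],
    [0, 4.5, -18, 0, 0, 0, 1],
    [0, 0, -20, 0, 0, 0, 1],
    [0, 0, -20, 0, 0, 0, 1],
    [0, 0, -20, 0, 0, 0, 1],
    [0, 0, -20, 0, 0, 0, 1],
    [0, 0, -20, 0, 0, 0, 1],
    [0, 0, -14, 0, 0, 0, 1],
    [0, 0, -8, 0, 0, 0, 1],
    [0, 0, 0, 0, 0, 0, 1],
  ],
)

```text
clock: 12.9
tool_pos: [0.6742, 0.2463, 0.0191]
tool_rot: [-3.138, 0.001, 1.446]
ft_force: [0.0, -0.3, 0.2]
width: 0.999
gripper_force: 0.0
```

Emit:
arm_command(
  rows=[
    [0, 0, 0, 0, 0, 0, 0.4],
    [0, 0, 0, 0, 0, 0, 0.4],
    [0, 0, 0, 0, 0, 0, 0.4],
    [0, 0, 0, 0, 0, 0, 0.4],
    [0, 0, 0, 0, 0, 0, 0.4],
    [0, 0, 0, 0, 0, 0, 0.4],
    [0, 0, 0, 0, 0, 0, 0.4],
    [0, 0, 0, 0, 0, 0, 0.4],
    [0, 0, 0, 0, 0, 0, 0.4],
    [0, 0, 0, 0, 0, 0, 0.4],
  ],
)

```text
clock: 13.73
tool_pos: [0.6759, 0.2467, 0.023]
tool_rot: [3.138, -0.001, 1.446]
ft_force: [0.2, -0.6, 7.2]
width: 0.654
gripper_force: 43.1
```

Emit:
arm_command(
  rows=[
    [0, 0, 8, 0, 0, 0, 0.4],
    [0, 0, 20, 0, 0, 0, 0.4],
    [0, 0, 25, 0, 0, 0, 0.4],
    [0, 0, 20, 0, 0, 0, 0.4],
    [-15, -1, 7, 0, 0, 0, 0.4],
    [-25, -1, 0, 0, 0, 0, 0.4],
    [-25, -1, 0, 0, 0, 0, 0.4],
    [-25, -1, 0, 0, 0, 0, 0.4],
    [-25, -1, 0, 0, 0, 0, 0.4],
    [-25, -1, 0, 0, 0, 0, 0.4],
  ],
)

```text
clock: 14.57
tool_pos: [0.5335, 0.2404, 0.1015]
tool_rot: [-3.142, 0.0, 1.446]
ft_force: [0.3, 0.9, -1.3]
width: 0.653
gripper_force: 43.2
```

Emit:
arm_command(
  rows=[
    [-22, -1, 0, 0, 0, 0, 0.4],
    [-14, -1, 0, 0, 0, 0, 0.4],
    [-6, -1, 0, 0, 0, 0, 0.4],
    [0, 0, -10, 0, 0, 0, 0.4],
    [0, 0, -16, 0, 0, 0, 0.4],
    [0, 0, -16, 0, 0, 0, 0.4],
    [0, 0, -14, 0, 0, 0, 0.4],
    [0, 0, -8, 0, 0, 0, 0.4],
    [0, 0, -4, 0, 0, 0, 0.4],
    [0, 0, 0, 0, 0, 0, 0.4],
  ],
)

```text
clock: 15.4
tool_pos: [0.4932, 0.2374, 0.0321]
tool_rot: [-3.141, 0.0, 1.446]
ft_force: [-0.4, 0.5, -1.6]
width: 0.652
gripper_force: 43.2
```

Emit:
arm_command(
  rows=[
    [0, 0, -1.5, 0, 0, 0, 0.4],
    [0, 0, -1.5, 0, 0, 0, 0.4],
    [0, 0, -0.7, 0, 0, 0, 0.4],
    [0, 0, -0.5, 0, 0, 0, 0.4],
    [0, 0, -0.4, 0, 0, 0, 0.4],
    [0, 0, 0, 0, 0, 0, 0.4],
    [0, 0, 0, 0, 0, 0, 0.4],
    [0, 0, 0, 0, 0, 0, 0.4],
    [0, 0, 0, 0, 0, 0, 0.4],
    [0, 0, 0, 0, 0, 0, 0.4],
  ],
)

```text
clock: 16.23
tool_pos: [0.493, 0.2375, 0.0285]
tool_rot: [3.142, -0.0, 1.446]
ft_force: [-0.3, -0.5, -2.2]
width: 0.659
gripper_force: 43.2
```

Emit:
arm_command(
  rows=[
    [0, 0, -0.6, 0, 0, 0, 0.4],
    [0, 0, -0.5, 0, 0, 0, 0.4],
    [0, 0, -0.4, 0, 0, 0, 0.4],
    [0, 0, 0, 0, 0, 0, 0.4],
    [0, 0, 0, 0, 0, 0, 0.4],
    [0, 0, 0, 0, 0, 0, 0.4],
    [0, 0, 0, 0, 0, 0, 0.4],
    [0, 0, 0, 0, 0, 0, 0.4],
    [0, 0, 0, 0, 0, 0, 0.4],
    [0, 0, 0, 0, 0, 0, 0.4],
  ],
)

```text
clock: 17.07
tool_pos: [0.493, 0.2375, 0.027]
tool_rot: [-3.142, -0.0, 1.446]
ft_force: [-1.2, -0.7, 1.9]
width: 0.656
gripper_force: 43.5
```

Emit:
arm_command(
  rows=[
    [0, 0, 0, 0, 0, 0, 0.75],
    [0, 0, 0, 0, 0, 0, 0.9],
    [0, 0, 0, 0, 0, 0, 1],
    [0, 0, 0, 0, 0, 0, 1],
    [0, 0, 10, 0, 0, 0, 1],
    [0, 0, 20, 0, 0, 0, 1],
    [0, 0, 25, 0, 0, 0, 1],
    [0, 0, 30, 0, 0, 0, 1],
    [0, 0, 35, 0, 0, 0, 1],
    [0, 0, 35, 0, 0, 0, 1],
  ],
)

```text
clock: 17.9
tool_pos: [0.4925, 0.2374, 0.1842]
tool_rot: [-3.141, 0.0, 1.446]
ft_force: [-0.0, 0.4, 0.6]
width: 1.001
gripper_force: 0.0
```

Emit:
arm_command(
  rows=[
    [0, -20, 0, 0, 0, -0.08, 1],
    [0, -36, 0, 0, 0, -0.08, 1],
    [0, -36, 0, 0, 0, -0.08, 1],
    [0, -36, 0, 0, 0, -0.08, 1],
    [0, -36, 0, 0, 0, -0.08, 1],
    [0, -36, 0, 0, 0, -0.08, 1],
    [0, -36, 0, 0, 0, -0.08, 1],
    [0, -36, 0, 0, 0, -0.08, 1],
    [0, -36, 0, 0, 0, -0.08, 1],
    [0, -36, 0, 0, 0, -0.08, 1],
  ],
)

```text
clock: 18.73
tool_pos: [0.4926, -0.1082, 0.1828]
tool_rot: [3.141, -0.0, 0.642]
ft_force: [1.5, -0.4, -0.3]
width: 1.001
gripper_force: 0.0
```

Emit:
arm_command(
  rows=[
    [0, -36, 0, 0, 0, -0.08, 1],
    [0, -36, 0, 0, 0, -0.08, 1],
    [0, -36, 0, 0, 0, -0.08, 1],
    [0, -36, 0, 0, 0, -0.08, 1],
    [0, -36, 0, 0, 0, -0.08, 1],
    [0, -36, 0, 0, 0, -0.08, 1],
    [0, -36, 0, 0, 0, -0.08, 1],
    [0, -36, 0, 0, 0, -0.08, 1],
    [0, -24, 0, 0, 0, -0.01, 0.8],
    [0, 0, 0, 0, 0, 0, 0.6],
  ],
)

```text
clock: 19.57
tool_pos: [0.4919, -0.4229, 0.1818]
tool_rot: [3.14, -0.0, -0.009]
ft_force: [0.8, 0.2, 0.1]
width: 0.748
gripper_force: 0.0
```

```bash
python3 - <<'E'
from h import *
s=readout.get_state();print(s["tool_pos"],s["tool_rot"],s["joint_pos"],s["joint_velocities"].round(2))
c,im=show("wrist","w6")
hsv=cv2.cvtColor(im,cv2.COLOR_BGR2HSV);m=cv2.inRange(hsv,(45,120,40),(80,255,255))
m=m[:330];ys,xs=np.nonzero(m)
W=np.array([ray(c,u,v,.012)[:2] for u,v in zip(xs,ys)]);print(W.min(0),W.max(0))
h=W[(W[:,0]<W[:,0].min()+.10)]
a=np.polyfit(h[:,0],h[:,1],1);print(a[0],np.polyval(a,[.4,.49]),len(W))
for x in np.arange(W[:,0].min(),W[:,0].max(),.02):
    q=W[abs(W[:,0]-x)<.004,1];print(round(x,3),q.min().round(4),q.max().round(4))
E
```

```text
[ 0.4919311  -0.42290619  0.18183805] [ 3.14022369e+00 -1.66222403e-04 -8.88836943e-03] [-8.91920849e-01  5.89938385e-01  1.07959441e+00 -7.44308650e-04
  1.47089661e+00  6.87837763e-01] [ 0.06 -0.04  0.09  0.02 -0.02  0.01]
[ 0.39315965 -0.46044193] [ 0.59119742 -0.41861574]
-0.01395686179085289 [-0.43753627 -0.43879239] 5458
0.393 -0.443 -0.4319
0.413 -0.4449 -0.4309
0.433 -0.4446 -0.431
0.453 -0.4454 -0.431
0.473 -0.446 -0.4319
0.493 -0.4458 -0.4319
0.513 -0.4482 -0.4301
0.533 -0.4594 -0.4186
0.553 -0.4599 -0.4188
0.573 -0.4602 -0.4191
```

Emit:
arm_command(
  rows=[
    [0, -8, -10, 0, 0, 0, 0.4],
    [-1, -8, -20, 0, 0, 0, 0.4],
    [-1, 0, -22, 0, 0, 0, 0.4],
    [0, 0, -22, 0, 0, 0, 0.4],
    [0, 0, -22, 0, 0, 0, 0.4],
    [0, 0, -22, 0, 0, 0, 0.4],
    [0, 0, -20, 0, 0, 0, 0.4],
    [0, 0, -14, 0, 0, 0, 0.4],
    [0, 0, -10, 0, 0, 0, 0.4],
    [0, 0, 0, 0, 0, 0, 0.4],
  ],
  force=25,
)

```text
clock: 20.45
tool_pos: [0.4905, -0.4329, 0.0178]
tool_rot: [-3.138, 0.002, -0.003]
ft_force: [-0.2, -0.1, 0.4]
width: 0.402
gripper_force: 0.0
```

Emit:
arm_command(
  rows=[
    [0, 0, -3, 0, 0, 0, 0.4],
    [0, 0, -3, 0, 0, 0, 0.4],
    [0, 0, -2, 0, 0, 0, 0.4],
    [0, 0, -2, 0, 0, 0, 0.4],
    [0, 0, 0, 0, 0, 0, 0.4],
    [0, 0, 0, 0, 0, 0, 0.4],
    [0, 0, 0, 0, 0, 0, 0.4],
    [0, 0, 0, 0, 0, 0, 0.4],
    [0, 0, 0, 0, 0, 0, 0.4],
    [0, 0, 0, 0, 0, 0, 0.4],
  ],
)

```text
clock: 21.28
tool_pos: [0.491, -0.4345, 0.01]
tool_rot: [3.142, -0.0, -0.004]
ft_force: [0.6, -0.4, 0.8]
width: 0.397
gripper_force: 0.0
```

Emit:
arm_command(
  rows=[
    [0, -2, -1, 0, 0, 0, 0.4],
    [0, -2, -1, 0, 0, 0, 0.4],
    [0, 0, -1, 0, 0, 0, 0.4],
    [0, 0, -1, 0, 0, 0, 0.4],
    [0, 0, -1, 0, 0, 0, 0.4],
    [0, 0, 0, 0, 0, 0, 0.4],
    [0, 0, 0, 0, 0, 0, 0.4],
    [0, 0, 0, 0, 0, 0, 0.4],
    [0, 0, 0, 0, 0, 0, 0.4],
    [0, 0, 0, 0, 0, 0, 0.4],
  ],
)

```text
clock: 22.12
tool_pos: [0.491, -0.4385, 0.005]
tool_rot: [3.142, -0.0, -0.004]
ft_force: [0.0, 0.4, -1.0]
width: 0.401
gripper_force: 0.0
```

Emit:
arm_command(
  rows=[
    [0, 0, 0, 0, 0, 0, 0.3],
    [0, 0, 0, 0, 0, 0, 0.25],
    [0, 0, 0, 0, 0, 0, 0.2],
    [0, 0, 0, 0, 0, 0, 0.1],
    [0, 0, 0, 0, 0, 0, 0.1],
    [0, 0, 0, 0, 0, 0, 0.1],
    [0, 0, 0, 0, 0, 0, 0.1],
    [0, 0, 0, 0, 0, 0, 0.1],
    [0, 0, 0, 0, 0, 0, 0.1],
    [0, 0, 0, 0, 0, 0, 0.1],
  ],
)

```text
clock: 22.95
tool_pos: [0.4911, -0.4386, 0.0051]
tool_rot: [3.141, -0.0, -0.004]
ft_force: [-0.2, 0.6, 1.6]
width: 0.179
gripper_force: 25.8
```

Emit:
arm_command(
  rows=[
    [0, 0, 8, 0, 0, 0, 0.1],
    [0, 0, 20, 0, 0, 0, 0.1],
    [0, 0, 30, 0, 0, 0, 0.1],
    [0, 0, 30, 0, 0, 0.1, 0.1],
    [0, 10, 30, 0, 0, 0.1, 0.1],
    [0, 15, 10, 0, 0, 0.1, 0.1],
    [0, 15, 0, 0, 0, 0.1, 0.1],
    [0, 15, 0, 0, 0, 0.1, 0.1],
    [0, 15, 0, 0, 0, 0.1, 0.1],
    [0, 15, 0, 0, 0, 0.1, 0.1],
  ],
)

```text
clock: 23.78
tool_pos: [0.4907, -0.3525, 0.1332]
tool_rot: [-3.141, -0.0, 0.701]
ft_force: [-0.6, -0.4, -0.1]
width: 0.18
gripper_force: 25.4
```

Emit:
arm_command(
  rows=[
    [3, 20, 0, 0, 0, 0.1, 0.1],
    [4, 20, 0, 0, 0, 0.1, 0.1],
    [4, 20, 0, 0, 0, 0.1, 0.1],
    [4, 20, 0, 0, 0, 0.1, 0.1],
    [4, 20, 0, 0, 0, 0.1, 0.1],
    [4, 20, 0, 0, 0, 0.1, 0.1],
    [4, 20, 0, 0, 0, 0.1, 0.1],
    [4, 20, 0, 0, 0, 0.1, 0.1],
    [4, 15, 0, 0, 0, 0.1, 0.1],
    [2, 7, 0, 0, 0, 0.1, 0.1],
  ],
)

```text
clock: 24.62
tool_pos: [0.528, -0.1694, 0.1332]
tool_rot: [-3.141, -0.001, 1.702]
ft_force: [1.6, 0.0, -0.5]
width: 0.18
gripper_force: 25.4
```

```bash
python3 - <<'E'
from h import *
s=readout.get_state();print(s["tool_pos"],s["tool_rot"],s["joint_velocities"].round(2))
c,im=show("wrist","w7")
x,y,t=.4828,-.160,.1214
L=np.array([(.006,.124),(.086,.124),(-.09,.128),(.09,.128),(.004,0),(.09,0)])/1
P=np.c_[x+np.cos(t)*L[:,0]-np.sin(t)*L[:,1],y+np.sin(t)*L[:,0]+np.cos(t)*L[:,1],np.full(len(L),.015)]
o=im.copy()
for p in proj(c,P): cv2.circle(o,tuple(int(v) for v in p),3,(0,0,255),1)
cv2.imwrite("pics/w7o.png",o)
E
```

```text
[ 0.52798811 -0.16939327  0.13318283] [-3.14118320e+00 -8.17665110e-04  1.70234377e+00] [ 0.13  0.   -0.   -0.01 -0.01 -1.06]
```

View pics/w7o.png

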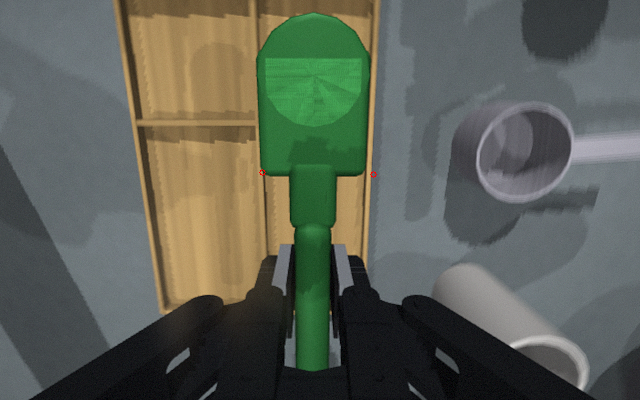

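The spatula hangs parallel over the long bay; the marked divider (262,173) and rim (373,174) predictions match the tray.

Emit:
arm_command(
  rows=[
    [0, 7, -10, 0, 0, 0, 0.1],
    [0, 6, -18, 0, 0, 0, 0.1],
    [0, 0, -20, 0, 0, 0, 0.1],
    [0, 0, -20, 0, 0, 0, 0.1],
    [0, 0, -18, 0, 0, 0, 0.1],
    [0, 0, -14, 0, 0, 0, 0.1],
    [0, 0, -9, 0, 0, 0, 0.1],
    [0, 0, -5, 0, 0, 0, 0.1],
    [0, 0, -2, 0, 0, 0, 0.1],
    [0, 0, 0, 0, 0, 0, 0.1],
  ],
)

```text
clock: 25.5
tool_pos: [0.5281, -0.1587, 0.0171]
tool_rot: [3.141, 0.0, 1.695]
ft_force: [-0.2, -0.1, -0.3]
width: 0.179
gripper_force: 25.4
```

Emit:
arm_command(
  rows=[
    [0, 0, -2, 0, 0, 0, 0.1],
    [0, 0, -1.5, 0, 0, 0, 0.1],
    [0, 0, -1, 0, 0, 0, 0.1],
    [0, 0, -1, 0, 0, 0, 0.1],
    [0, 0, -0.8, 0, 0, 0, 0.1],
    [0, 0, 0, 0, 0, 0, 0.1],
    [0, 0, 0, 0, 0, 0, 0.1],
    [0, 0, 0, 0, 0, 0, 0.1],
    [0, 0, 0, 0, 0, 0, 0.1],
    [0, 0, 0, 0, 0, 0, 0.1],
  ],
)

```text
clock: 26.33
tool_pos: [0.528, -0.1585, 0.0107]
tool_rot: [3.142, 0.0, 1.696]
ft_force: [0.4, -0.4, -0.6]
width: 0.182
gripper_force: 25.4
```

Emit:
arm_command(
  rows=[
    [0, 0, -0.5, 0, 0, 0, 0.1],
    [0, 0, -0.5, 0, 0, 0, 0.1],
    [0, 0, -0.4, 0, 0, 0, 0.1],
    [0, 0, -0.3, 0, 0, 0, 0.1],
    [0, 0, 0, 0, 0, 0, 0.1],
    [0, 0, 0, 0, 0, 0, 0.1],
    [0, 0, 0, 0, 0, 0, 0.1],
    [0, 0, 0, 0, 0, 0, 0.1],
    [0, 0, 0, 0, 0, 0, 0.1],
    [0, 0, 0, 0, 0, 0, 0.1],
  ],
)

```text
clock: 27.17
tool_pos: [0.528, -0.1585, 0.0091]
tool_rot: [3.142, 0.0, 1.696]
ft_force: [-1.2, 0.8, 4.6]
width: 0.18
gripper_force: 26.0
```

Contact; release with a limited opening and rise.

Emit:
arm_command(
  rows=[
    [0, 0, 0, 0, 0, 0, 0.25],
    [0, 0, 0, 0, 0, 0, 0.35],
    [0, 0, 0, 0, 0, 0, 0.35],
    [0, 0, 0, 0, 0, 0, 0.35],
    [0, 0, 10, 0, 0, 0, 0.35],
    [0, 0, 20, 0, 0, 0, 0.35],
    [0, 0, 30, 0, 0, 0, 0.5],
    [0, 0, 35, 0, 0, 0, 1],
    [0, 0, 35, 0, 0, 0, 1],
    [0, 0, 35, 0, 0, 0, 1],
  ],
)

```text
clock: 28.0
tool_pos: [0.5276, -0.1583, 0.1764]
tool_rot: [3.141, 0.0, 1.696]
ft_force: [0.8, 1.0, -0.1]
width: 0.896
gripper_force: 0.0
```

Emit:
arm_command(
  rows=[
    [13.5, 4, 0, 0, 0, -0.115, 1],
    [13.5, 4, 0, 0, 0, -0.115, 1],
    [13.5, 4, 0, 0, 0, -0.115, 1],
    [13.5, 4, 0, 0, 0, -0.115, 1],
    [13.5, 4, 0, 0, 0, -0.115, 1],
    [13.5, 4, 0, 0, 0, -0.115, 1],
    [13.5, 4, 0, 0, 0, -0.115, 1],
    [13.5, 4, 0, 0, 0, -0.115, 1],
    [13.5, 4, 0, 0, 0, -0.115, 1],
    [13.5, 4, 0, 0, 0, -0.115, 1],
  ],
)

```text
clock: 28.83
tool_pos: [0.6634, -0.1182, 0.1747]
tool_rot: [3.141, -0.0, 0.54]
ft_force: [0.1, -0.6, 0.3]
width: 0.997
gripper_force: 0.0
```

Emit:
arm_command(
  rows=[
    [0, 0, 0, 0, 0, -0.115, 1],
    [0, 0, 0, 0, 0, -0.115, 1],
    [0, 0, 0, 0, 0, -0.11, 1],
    [0, 0, -10, 0, 0, -0.03, 1],
    [0, 0, -15, 0, 0, 0, 1],
    [0, 0, -15, 0, 0, 0, 1],
    [0, 0, -10, 0, 0, 0, 1],
    [0, 0, 0, 0, 0, 0, 1],
    [0, 0, 0, 0, 0, 0, 1],
    [0, 0, 0, 0, 0, 0, 1],
  ],
)

```text
clock: 29.67
tool_pos: [0.6634, -0.1186, 0.1251]
tool_rot: [3.141, -0.001, 0.176]
ft_force: [0.4, -0.3, -0.4]
width: 0.998
gripper_force: 0.0
```

```bash
python3 - <<'E'
from h import *
s=readout.get_state();print(s["tool_pos"],s["tool_rot"],s["joint_pos"])
c,im=show("wrist","w8")
a=np.linspace(0,6.28,40);P=np.c_[.6635+.033*np.cos(a),-.117+.033*np.sin(a),np.full(40,.045)]
o=im.copy()
for p in proj(c,P): cv2.circle(o,tuple(int(v) for v in p),1,(0,0,255),1)
cv2.imwrite("pics/w8o.png",o)
E
```

```text
[ 0.66338063 -0.11864392  0.12510573] [ 3.14081163e+00 -1.43368923e-03  1.75772832e-01] [-3.52247012e-01  6.78715968e-01  1.07644016e+00  4.85097431e-05
  1.38480459e+00  1.04276811e+00]
```

View pics/w8o.png

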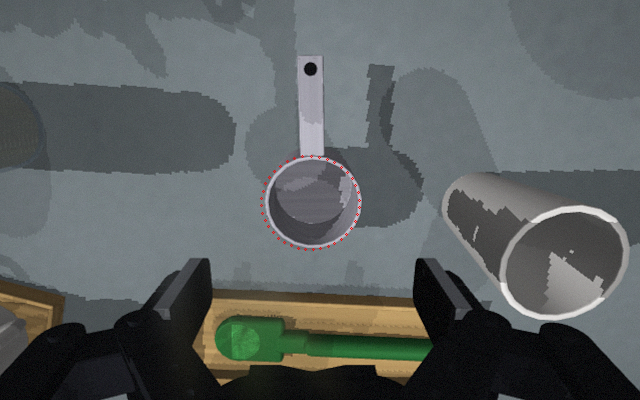

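The marked rim circle matches the cup at (311,203) and its handle is straight up in the picture, so the gripper is aligned.

Emit:
arm_command(
  rows=[
    [0, 1, -10, 0, 0, 0, 1],
    [0, 0, -15, 0, 0, 0, 1],
    [0, 0, -18, 0, 0, 0, 1],
    [0, 0, -18, 0, 0, 0, 1],
    [0, 0, -18, 0, 0, 0, 1],
    [0, 0, -14, 0, 0, 0, 1],
    [0, 0, -10, 0, 0, 0, 1],
    [0, 0, -4, 0, 0, 0, 1],
    [0, 0, 0, 0, 0, 0, 1],
    [0, 0, 0, 0, 0, 0, 1],
  ],
  force=30,
)

```text
clock: 30.55
tool_pos: [0.6633, -0.1176, 0.0175]
tool_rot: [3.141, -0.001, 0.176]
ft_force: [0.0, -0.3, 0.6]
width: 0.999
gripper_force: 0.0
```

Emit:
arm_command(
  rows=[
    [0, 0, 0, 0, 0, 0, 0.5],
    [0, 0, 0, 0, 0, 0, 0.5],
    [0, 0, 0, 0, 0, 0, 0.5],
    [0, 0, 0, 0, 0, 0, 0.5],
    [0, 0, 0, 0, 0, 0, 0.5],
    [0, 0, 0, 0, 0, 0, 0.5],
    [0, 0, 0, 0, 0, 0, 0.5],
    [0, 0, 0, 0, 0, 0, 0.5],
    [0, 0, 0, 0, 0, 0, 0.5],
    [0, 0, 0, 0, 0, 0, 0.5],
  ],
)

```text
clock: 31.38
tool_pos: [0.6635, -0.1177, 0.0185]
tool_rot: [3.14, -0.002, 0.176]
ft_force: [-1.1, -0.4, 6.1]
width: 0.769
gripper_force: 33.6
```

Emit:
arm_command(
  rows=[
    [0, 0, 8, 0, 0, 0, 0.5],
    [0, 0, 20, 0, 0, 0, 0.5],
    [0, 0, 25, 0, 0, 0, 0.5],
    [-5, 0, 17, 0, 0, 0, 0.5],
    [-18, 0, 0, 0, 0, 0.1, 0.5],
    [-20, 0, 0, 0, 0, 0.1, 0.5],
    [-20, -5, 0, 0, 0, 0.1, 0.5],
    [-20, -10, 0, 0, 0, 0.1, 0.5],
    [-20, -12, 0, 0, 0, 0.1, 0.5],
    [-20, -12, 0, 0, 0, 0.1, 0.5],
  ],
)

```text
clock: 32.22
tool_pos: [0.5391, -0.1567, 0.0877]
tool_rot: [3.141, -0.0, 0.781]
ft_force: [0.4, -0.2, -0.3]
width: 0.776
gripper_force: 33.8
```

Emit:
arm_command(
  rows=[
    [-20, -12, 0, 0, 0, 0.1, 0.5],
    [-20, -12, 0, 0, 0, 0.1, 0.5],
    [-15, -12, 0, 0, 0, 0.1, 0.5],
    [-15, -12, 0, 0, 0, 0.1, 0.5],
    [-10, -12, 0, 0, 0, 0.1, 0.5],
    [-5, -12, 0, 0, 0, 0.1, 0.5],
    [-5, -8, 0, 0, 0, 0.1, 0.5],
    [0, -3, 0, 0, 0, 0.1, 0.5],
    [0, 0, 0, 0, 0, 0.1, 0.5],
    [0, 0, 0, 0, 0, 0.017, 0.5],
  ],
)

```text
clock: 33.05
tool_pos: [0.45, -0.2399, 0.0875]
tool_rot: [3.141, 0.001, 1.696]
ft_force: [0.4, 0.6, -1.0]
width: 0.774
gripper_force: 33.8
```

Emit:
arm_command(
  rows=[
    [0, 0, 0, 0, 0, 0, 0.5],
    [0, 0, -8, 0, 0, 0, 0.5],
    [0, 0, -14, 0, 0, 0, 0.5],
    [0, 0, -10, 0, 0, 0, 0.5],
    [0, 0, 0, 0, 0, 0, 0.5],
    [0, 0, 0, 0, 0, 0, 0.5],
    [0, 0, 0, 0, 0, 0, 0.5],
    [0, 0, 0, 0, 0, 0, 0.5],
    [0, 0, 0, 0, 0, 0, 0.5],
    [0, 0, 0, 0, 0, 0, 0.5],
  ],
)

```text
clock: 33.88
tool_pos: [0.4501, -0.2396, 0.0553]
tool_rot: [3.141, 0.001, 1.693]
ft_force: [0.3, 0.0, -0.8]
width: 0.773
gripper_force: 33.8
```

```bash
python3 - <<'E'
from h import *
s=readout.get_state();print(s["tool_pos"],s["tool_rot"],s["joint_pos"])
c,im=show("wrist","w9")
E
```

```text
[ 0.45014291 -0.2395947   0.05532476] [3.14102019e+00 6.22853265e-04 1.69259991e+00] [-7.21641714e-01  5.17622801e-01  1.65719417e+00  1.63703606e-05
  9.65929819e-01 -8.43454783e-01]
```

View pics/w9.png

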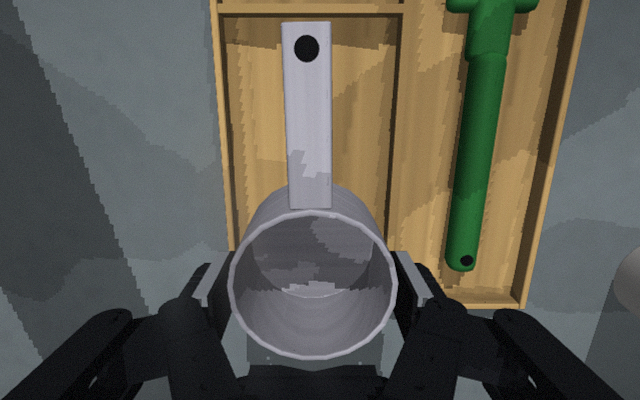

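The cup hangs over the oblong bay, its handle (306,48) along the bay, and the spatula lies in the long bay, clear of the right finger.

Emit:
arm_command(
  rows=[
    [0, 0, -6, 0, 0, 0, 0.5],
    [0, 0, -8, 0, 0, 0, 0.5],
    [0, 0, -6, 0, 0, 0, 0.5],
    [0, 0, -4, 0, 0, 0, 0.5],
    [0, 0, -3, 0, 0, 0, 0.5],
    [0, 0, -2, 0, 0, 0, 0.5],
    [0, 0, -1.5, 0, 0, 0, 0.5],
    [0, 0, -0.8, 0, 0, 0, 0.5],
    [0, 0, 0, 0, 0, 0, 0.5],
    [0, 0, 0, 0, 0, 0, 0.5],
  ],
)

```text
clock: 34.77
tool_pos: [0.45, -0.2396, 0.0238]
tool_rot: [3.141, 0.0, 1.693]
ft_force: [0.5, 0.5, -0.5]
width: 0.777
gripper_force: 33.8
```

Emit:
arm_command(
  rows=[
    [0, 0, -0.5, 0, 0, 0, 0.5],
    [0, 0, -0.5, 0, 0, 0, 0.5],
    [0, 0, -0.4, 0, 0, 0, 0.5],
    [0, 0, 0, 0, 0, 0, 0.5],
    [0, 0, 0, 0, 0, 0, 0.5],
    [0, 0, 0, 0, 0, 0, 0.5],
    [0, 0, 0, 0, 0, 0, 0.5],
    [0, 0, 0, 0, 0, 0, 0.5],
    [0, 0, 0, 0, 0, 0, 0.5],
    [0, 0, 0, 0, 0, 0, 0.5],
  ],
)

```text
clock: 35.6
tool_pos: [0.4501, -0.2396, 0.0224]
tool_rot: [3.141, 0.0, 1.693]
ft_force: [-1.8, 0.1, 5.5]
width: 0.772
gripper_force: 34.3
```

Emit:
arm_command(
  rows=[
    [0, 0, 0, 0, 0, 0, 0.85],
    [0, 0, 0, 0, 0, 0, 0.95],
    [0, 0, 0, 0, 0, 0, 1],
    [0, 0, 0, 0, 0, 0, 1],
    [0, 0, 10, 0, 0, 0, 1],
    [0, 0, 25, 0, 0, 0, 1],
    [0, 0, 35, 0, 0, 0, 1],
    [0, 0, 38, 0, 0, 0, 1],
    [0, 0, 38, 0, 0, 0, 1],
    [0, 0, 38, 0, 0, 0, 1],
  ],
)

```text
clock: 36.43
tool_pos: [0.4496, -0.2391, 0.208]
tool_rot: [-3.141, -0.0, 1.693]
ft_force: [1.3, -0.2, -0.0]
width: 1.003
gripper_force: 0.0
```

Emit:
arm_command(
  rows=[
    [22, 36, 5, 0, 0, 0, 1],
    [22, 36, 5, 0, 0, 0, 1],
    [22, 36, 5, 0, 0, 0, 1],
    [22, 36, 0, 0, 0, 0, 1],
    [22, 36, 0, 0, 0, 0, 1],
    [22, 36, 0, 0, 0, 0, 1],
    [22, 36, 0, 0, 0, 0, 1],
    [22, 36, 0, 0, 0, 0, 1],
    [21, 36, 0, 0, 0, 0, 1],
    [20, 36, 0, 0, 0, 0, 1],
  ],
)

```text
clock: 37.27
tool_pos: [0.6649, 0.1183, 0.2206]
tool_rot: [-3.141, -0.0, 1.693]
ft_force: [0.1, -1.3, -0.4]
width: 0.999
gripper_force: 0.0
```

Emit:
arm_command(
  rows=[
    [0, 0, 0, 0, 0, 0, 1],
    [0, 0, 0, 0, 0, 0, 1],
    [0, 0, 0, 0, 0, 0, 1],
    [0, 0, 0, 0, 0, 0, 1],
    [0, 0, 0, 0, 0, 0, 1],
    [0, 0, 0, 0, 0, 0, 1],
    [0, 0, 0, 0, 0, 0, 1],
    [0, 0, 0, 0, 0, 0, 1],
    [0, 0, 0, 0, 0, 0, 1],
    [0, 0, 0, 0, 0, 0, 1],
  ],
)

```text
clock: 38.1
tool_pos: [0.6643, 0.116, 0.221]
tool_rot: [3.142, 0.0, 1.693]
ft_force: [0.0, 0.7, 0.4]
width: 1.0
gripper_force: 0.0
```

```bash
python3 - <<'E'
from h import *
s=readout.get_state();print(s["tool_pos"],s["tool_rot"],s["joint_pos"])
c,im=show("wrist","w10")
a=np.linspace(0,6.28,40);P=np.c_[.667+.0295*np.cos(a),.121+.0295*np.sin(a),np.full(40,.12)]
o=im.copy()
for p in proj(c,P): cv2.circle(o,tuple(int(v) for v in p),1,(0,0,255),1)
print(proj(c,[(.667,.121,.12),(.677,.121,.12),(.667,.131,.12)]))
cv2.imwrite("pics/w10o.png",o)
E
```

```text
[0.66431909 0.11604434 0.22097313] [3.14155500e+00 3.75338611e-05 1.69260830e+00] [-2.17899311e-03  6.14790874e-01  9.20212900e-01 -3.26095804e-05
  1.60654687e+00 -1.23992130e-01]
[[318.06276742 192.32653356]
 [331.61562603 193.92746915]
 [319.82432291 179.13592844]]
```

View pics/w10o.png

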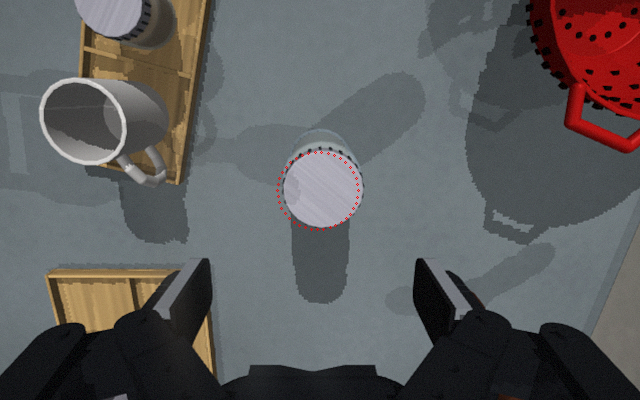

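The tall cap is centred at about (323,189), some 4 px right of and 3 px above the marked circle, so the jar is at about (0.670, 0.1225); the mug and squat jar stand in the tea tray.

Emit:
arm_command(
  rows=[
    [3, 3, -12, 0, 0, 0, 1],
    [2.5, 3.5, -18, 0, 0, 0, 1],
    [0, 0, -22, 0, 0, 0, 1],
    [0, 0, -22, 0, 0, 0, 1],
    [0, 0, -22, 0, 0, 0, 1],
    [0, 0, -20, 0, 0, 0, 1],
    [0, 0, -20, 0, 0, 0, 1],
    [0, 0, -15, 0, 0, 0, 1],
    [0, 0, -8, 0, 0, 0, 1],
    [0, 0, -4, 0, 0, 0, 1],
  ],
  force=45,
)

```text
clock: 38.98
tool_pos: [0.6692, 0.1229, 0.056]
tool_rot: [-3.139, -0.0, 1.693]
ft_force: [-0.4, -0.0, -0.2]
width: 0.996
gripper_force: 0.0
```

Emit:
arm_command(
  rows=[
    [0, 0, 0, 0, 0, 0, 1],
    [0, 0, 0, 0, 0, 0, 0.5],
    [0, 0, 0, 0, 0, 0, 0.5],
    [0, 0, 0, 0, 0, 0, 0.5],
    [0, 0, 0, 0, 0, 0, 0.5],
    [0, 0, 0, 0, 0, 0, 0.5],
    [0, 0, 0, 0, 0, 0, 0.5],
    [0, 0, 0, 0, 0, 0, 0.5],
    [0, 0, 0, 0, 0, 0, 0.5],
    [0, 0, 0, 0, 0, 0, 0.5],
  ],
)

```text
clock: 39.82
tool_pos: [0.6707, 0.1227, 0.0595]
tool_rot: [3.138, 0.0, 1.693]
ft_force: [0.7, 0.3, 6.4]
width: 0.753
gripper_force: 50.0
```

Emit:
arm_command(
  rows=[
    [0, 0, 8, 0, 0, 0, 0.5],
    [0, 0, 20, 0, 0, 0, 0.5],
    [0, 0, 25, 0, 0, 0, 0.5],
    [0, 0, 20, 0, 0, 0, 0.5],
    [-12, -10, 7, 0, 0, 0, 0.5],
    [-22, -19, 0, 0, 0, 0, 0.5],
    [-22, -19, 0, 0, 0, 0, 0.5],
    [-22, -19, 0, 0, 0, 0, 0.5],
    [-22, -19, 0, 0, 0, 0, 0.5],
    [-22, -19, 0, 0, 0, 0, 0.5],
  ],
)

```text
clock: 40.65
tool_pos: [0.5461, 0.0171, 0.1378]
tool_rot: [-3.14, -0.0, 1.693]
ft_force: [0.5, -0.9, -4.8]
width: 0.757
gripper_force: 50.9
```

Emit:
arm_command(
  rows=[
    [-22, -19, 0, 0, 0, 0, 0.5],
    [-22, -19, 0, 0, 0, 0, 0.5],
    [-22, -19, 0, 0, 0, 0, 0.5],
    [-22, -19, 0, 0, 0, 0, 0.5],
    [-18, -15, 0, 0, 0, 0, 0.5],
    [-11, -10, 0, 0, 0, 0, 0.5],
    [0, 0, 0, 0, 0, 0, 0.5],
    [0, 0, -8, 0, 0, 0, 0.5],
    [0, 0, -14, 0, 0, 0, 0.5],
    [0, 0, -8, 0, 0, 0, 0.5],
  ],
)

```text
clock: 41.48
tool_pos: [0.4308, -0.0827, 0.1066]
tool_rot: [-3.141, -0.001, 1.693]
ft_force: [-0.4, 0.2, -5.2]
width: 0.759
gripper_force: 51.0
```

```bash
python3 - <<'E'
from h import *
s=readout.get_state();print(s["tool_pos"],s["tool_rot"])
x,y,t=.4828,-.160,.1214
L=np.array([(-.086,.124),(.002,.124),(-.042,.082)])
P=np.c_[x+np.cos(t)*L[:,0]-np.sin(t)*L[:,1],y+np.sin(t)*L[:,0]+np.cos(t)*L[:,1],np.full(3,.015)];print(P)
c,im=show("wrist","w11")
o=im.copy()
for p in proj(c,P): cv2.circle(o,tuple(int(v) for v in p),3,(0,0,255),1)
cv2.imwrite("pics/w11o.png",o)
E
```

```text
[ 0.43079392 -0.08267826  0.10663346] [-3.14059219e+00 -8.54899850e-04  1.69330026e+00]
[[ 0.3824163  -0.04732741  0.015     ]
 [ 0.46976863 -0.03667043  0.015     ]
 [ 0.43117875 -0.0836898   0.015     ]]
```

View pics/w11o.png

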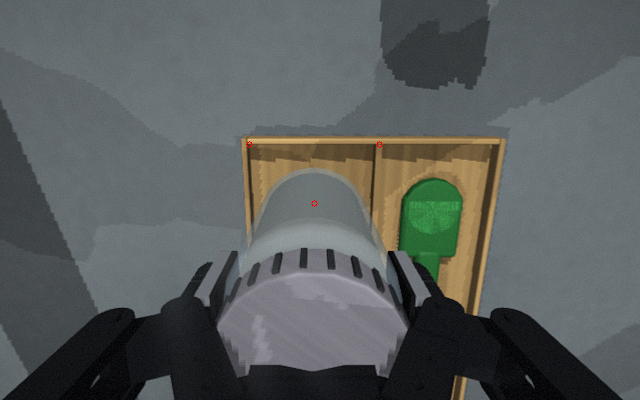

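The tall jar hangs centred over the small square bay, whose marked corners (249,144) and (379,144) match.

Emit:
arm_command(
  rows=[
    [0, -1, -6, 0, 0, 0, 0.5],
    [0, 0, -10, 0, 0, 0, 0.5],
    [0, 0, -9, 0, 0, 0, 0.5],
    [0, 0, -6, 0, 0, 0, 0.5],
    [0, 0, -4, 0, 0, 0, 0.5],
    [0, 0, -2, 0, 0, 0, 0.5],
    [0, 0, -1, 0, 0, 0, 0.5],
    [0, 0, 0, 0, 0, 0, 0.5],
    [0, 0, 0, 0, 0, 0, 0.5],
    [0, 0, 0, 0, 0, 0, 0.5],
  ],
)

```text
clock: 42.37
tool_pos: [0.431, -0.0844, 0.0702]
tool_rot: [3.141, 0.0, 1.693]
ft_force: [-0.2, -0.2, -3.3]
width: 0.758
gripper_force: 51.1
```

Emit:
arm_command(
  rows=[
    [0, 0, -0.8, 0, 0, 0, 0.5],
    [0, 0, -0.7, 0, 0, 0, 0.5],
    [0, 0, -0.5, 0, 0, 0, 0.5],
    [0, 0, 0, 0, 0, 0, 0.5],
    [0, 0, 0, 0, 0, 0, 0.5],
    [0, 0, 0, 0, 0, 0, 0.5],
    [0, 0, 0, 0, 0, 0, 0.5],
    [0, 0, 0, 0, 0, 0, 0.5],
    [0, 0, 0, 0, 0, 0, 0.5],
    [0, 0, 0, 0, 0, 0, 0.5],
  ],
)

```text
clock: 43.2
tool_pos: [0.4308, -0.0843, 0.0679]
tool_rot: [3.142, 0.0, 1.693]
ft_force: [-0.3, -0.0, -4.0]
width: 0.755
gripper_force: 51.1
```

Emit:
arm_command(
  rows=[
    [0, 0, -1, 0, 0, 0, 0.5],
    [0, 0, -1, 0, 0, 0, 0.5],
    [0, 0, -0.6, 0, 0, 0, 0.5],
    [0, 0, 0, 0, 0, 0, 0.5],
    [0, 0, 0, 0, 0, 0, 0.5],
    [0, 0, 0, 0, 0, 0, 0.5],
    [0, 0, 0, 0, 0, 0, 0.5],
    [0, 0, 0, 0, 0, 0, 0.5],
    [0, 0, 0, 0, 0, 0, 0.5],
    [0, 0, 0, 0, 0, 0, 0.5],
  ],
)

```text
clock: 44.03
tool_pos: [0.4309, -0.0843, 0.0653]
tool_rot: [3.142, 0.0, 1.693]
ft_force: [0.4, -1.0, -3.5]
width: 0.76
gripper_force: 51.1
```

Emit:
arm_command(
  rows=[
    [0, 0, -0.5, 0, 0, 0, 0.5],
    [0, 0, -0.5, 0, 0, 0, 0.5],
    [0, 0, -0.4, 0, 0, 0, 0.5],
    [0, 0, 0, 0, 0, 0, 0.5],
    [0, 0, 0, 0, 0, 0, 0.5],
    [0, 0, 0, 0, 0, 0, 0.5],
    [0, 0, 0, 0, 0, 0, 0.5],
    [0, 0, 0, 0, 0, 0, 0.5],
    [0, 0, 0, 0, 0, 0, 0.5],
    [0, 0, 0, 0, 0, 0, 0.5],
  ],
)

```text
clock: 44.87
tool_pos: [0.4308, -0.0843, 0.0639]
tool_rot: [3.142, 0.0, 1.693]
ft_force: [-0.2, 0.5, -4.3]
width: 0.755
gripper_force: 51.1
```

Emit:
arm_command(
  rows=[
    [0, 0, -0.4, 0, 0, 0, 0.5],
    [0, 0, -0.3, 0, 0, 0, 0.5],
    [0, 0, -0.3, 0, 0, 0, 0.5],
    [0, 0, 0, 0, 0, 0, 0.5],
    [0, 0, 0, 0, 0, 0, 0.5],
    [0, 0, 0, 0, 0, 0, 0.5],
    [0, 0, 0, 0, 0, 0, 0.5],
    [0, 0, 0, 0, 0, 0, 0.5],
    [0, 0, 0, 0, 0, 0, 0.5],
    [0, 0, 0, 0, 0, 0, 0.5],
  ],
)

```text
clock: 45.7
tool_pos: [0.431, -0.0844, 0.0634]
tool_rot: [3.141, 0.001, 1.693]
ft_force: [-0.5, 0.3, 6.6]
width: 0.754
gripper_force: 51.8
```

Contact; release, rise and retreat for a final look.

Emit:
arm_command(
  rows=[
    [0, 0, 0, 0, 0, 0, 0.85],
    [0, 0, 0, 0, 0, 0, 0.95],
    [0, 0, 0, 0, 0, 0, 1],
    [0, 0, 0, 0, 0, 0, 1],
    [0, 0, 10, 0, 0, 0, 1],
    [0, 0, 25, 0, 0, 0, 1],
    [0, 0, 35, 0, 0, 0, 1],
    [0, 0, 38, 0, 0, 0, 1],
    [0, 0, 38, 0, 0, 0, 1],
    [0, 0, 38, 0, 0, 0, 1],
  ],
)

```text
clock: 46.53
tool_pos: [0.4304, -0.084, 0.2489]
tool_rot: [3.141, 0.0, 1.693]
ft_force: [0.9, -0.4, -0.8]
width: 1.001
gripper_force: 0.0
```

Emit:
arm_command(
  rows=[
    [5, 10, 20, 0, 0, 0, 1],
    [5, 10, 20, 0, 0, 0, 1],
    [5, 10, 20, 0, 0, 0, 1],
    [5, 10, 20, 0, 0, 0, 1],
    [5, 10, 20, 0, 0, 0, 1],
    [5, 10, 20, 0, 0, 0, 1],
    [5, 10, 20, 0, 0, 0, 1],
    [5, 10, 10, 0, 0, 0, 1],
    [0, 0, 0, 0, 0, 0, 1],
    [0, 0, 0, 0, 0, 0, 1],
  ],
)

```text
clock: 47.37
tool_pos: [0.4708, -0.0042, 0.3965]
tool_rot: [-3.141, 0.0, 1.694]
ft_force: [0.1, -0.4, -0.1]
width: 1.001
gripper_force: 0.0
```

```bash
python3 - <<'E'
from h import *
s=readout.get_state();print(s["tool_pos"])
show("wrist","w12");show("scene","s12");d,im=show("side","d12")
w=cv2.imread("pics/w12.png");sc=cv2.imread("pics/s12.png")[80:350,190:420]
a=cv2.resize(w,(480,300));b=cv2.resize(im[90:390,190:450],(320,369))
o=np.zeros((600,800,3),np.uint8);o[:300,:480]=a;o[:369,480:]=b;o[300:600,:256]=cv2.resize(sc,(256,300))
cv2.imwrite("pics/f12.png",o)
E
```

```text
[ 0.47081041 -0.00422675  0.39647583]
```

View pics/f12.png

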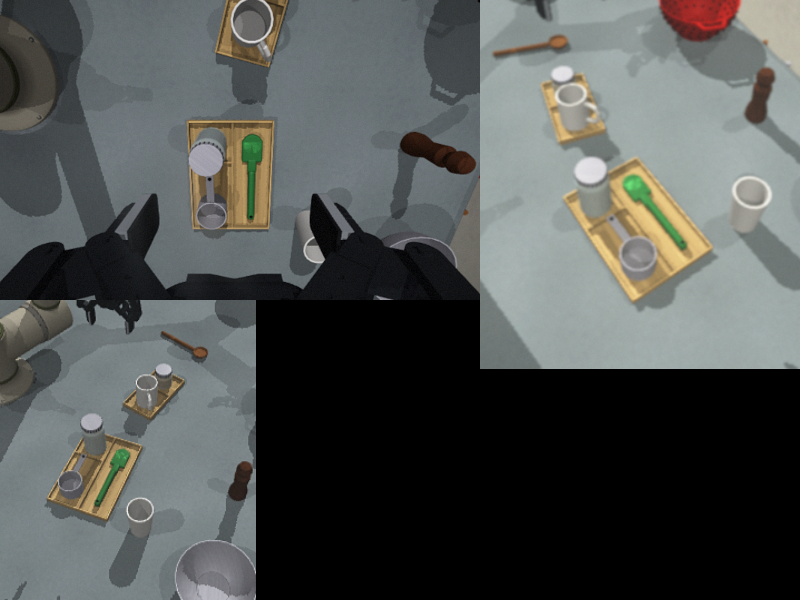

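All five items are in their bays, upright or lying flat as asked; the tumbler and the spoon have not moved.

```bash
python3 -c "
from plant import arm;print(arm.hand_in())"
```

```text
the job is handed in; nothing more can be done
None
```

Both trays are made up as asked, in the order given, and the job is handed in at about 47 s; the final pictures show all five items in their bays, with the tumbler and wooden spoon left where they were.

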